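# Load the lens tester and set its dial four clicks on

### The arm

A 6-joint arm with a two-finger parallel gripper is mounted at the origin on the work surface. World frame = base frame: x ahead of the robot, y to its left, z up, the work surface at z = 0. Lengths are in mm, angles in rad, forces in N, time in s.
With the tool pointing down it reaches from about 325 to 750 mm from the base axis. Payload 7.6 kg.
Tool frame: the origin (TCP) lies midway between the tips of the shut fingers; the grasp point (between the pads) lies 19 mm behind it; z points along the fingers, y is the line along which they close (so a half turn about z gives the same grasp; the last joint's range is limited). The gripper opens to 85 mm and grips with 20 to 120 N. Pads are 22 mm wide; open, the fingers measure 114 mm over their backs; the gripper's body (76 mm by 85 mm) begins 54 mm behind the grasp point. The pads swing forward as they close: fully open they stand 13 mm farther back than shut.
Start: joints at [-1.199, 0.052, 1.401, -0, 1.689, -0.07], TCP at [224.499, -474.601, 231.323] pointing down, gripper open.
Joint ranges: [-2.9, 2.9], [-0.91, 2.17], [0.12, 2.37], [-1.06, 4.2], [0.26, 2.73], [-2.93, 2.93]. Speed limits (rad/s): [2.57, 2.57, 3.01, 3.14, 3.14, 3.14].

### API

Orientations are given as a rotation vector (axis times angle).
In Python, from station import ctrl gives the robot as it stands.
- The arm moves only by the tool jog_arm, called after ">>>" as name(argument=value, ...) on one line, values as JSON. Schema: {"type":"object","properties":{"ticks":{"type":"object","properties":{"aperture":{"type":"array","items":{"type":"number"},"minItems":1,"maxItems":20},"sx":{"type":"array","items":{"type":"number"},"minItems":1,"maxItems":20},"sy":{"type":"array","items":{"type":"number"},"minItems":1,"maxItems":20},"sz":{"type":"array","items":{"type":"number"},"minItems":1,"maxItems":20},"turn":{"type":"array","items":{"type":"number"},"minItems":1,"maxItems":20}},"additionalProperties":false,"required":["aperture","sx","sy","sz","turn"]},"only":{"type":"string"},"quiet":{"type":"boolean"},"lines":{"type":"string"}},"required":["ticks"],"additionalProperties":false}. ticks is an object with one list for each field, all of the same length, 1 to 20, a row being the entries at one place: aperture (the finger opening in mm), sx, sy, sz (the shift in normalised numbers (1 is 1000 mm)), turn (a turn about the tool's z in parts of the range, where 1.0 means pi rad); each row is the pose to reach, as a shift and turn from the pose commanded when the call began, along the tool's axes at that moment; what a row does not reach only later rows make up. A row lasts 1/12 s, in which the tool goes at most 41.7 mm and 0.125 rad, less where a joint would pass 70% of its speed; a pose out of reach is approached as far as the arm can. The fingers move at their own pace and stop on an object; the grip force is fixed at half the most. Time passes only in rows, so rows that do not move let the fingers close. The tool returns the time, the measured TCP pose, the force, the opening and the grip force at its end. only (a regular expression) keeps the lines of the reply that match it, lines (a string "A,B") keeps lines A to B, and quiet returns only ok. A shift or turn number past 1, either way, is cut back to 1. Input that does not fit is refused with a message, and nothing moves.
- ctrl.sense(): the state, without advancing time (a new reading comes with each control period).
- ctrl.get_image(name): name is "scene" or "side" or "wrist"; returns a dict with "img" (400x640x3 uint8, blue, green, red), "fx", "fy", "cx", "cy" (pixels), "k1" (the pictures are not rectified: a ray, as slopes to the right and down, at radius r is drawn at 1 + k1 r^2 times it, then the intrinsics apply), "R" (3x3) and "t" (3): a world point X has camera coordinates R X + t; the wrist camera has in their place "tool_from_camera" (4x4, takes a point from camera to tool coordinates, whose origin is the TCP and whose axes are the flange's). Camera axes: x right, y down, z forward; pixel columns grow to the right and rows downward; lengths in mm; the calibration is good to about 2 mm. A picture is of the moment at which its call begins: read the wrist's pose just before it. There is no depth.
- ctrl.hand_in(): hands the job in; it is judged then, once.
The state is a dict: "t": time; "joint_positions": joint angles; "qvel": joint speeds; "tau": joint torques, N m; "tool_pos": TCP position; "tool_rot": TCP orientation; "contact_force": force on the tool from outside, world axes, zero at the start; "torque": the same for the moment, N m; "gripper_width": finger opening in mm; "finger_force": force on a finger pad.
Only numpy, scipy, OpenCV 4.12 (cv2) and the standard library are available. Lean on these libraries where they do the work, as an engineer would, in place of code of your own. Each camera call takes 0.05 s, during which the arm holds its last target. There are 200 camera calls.

### The job

Slide the loaded lens tray, fin end last, into the slot of the lens tester until it is fully home, keeping the lens lying in its place on the tray. Then turn the black dial on the sloping console exactly four clicks clockwise (as seen looking at the dial) from where it stands, and let go. Leave the eyepiece, the jar and the screwdriver where they are.

Things in the scene. Friction and masses are not known exactly. Their poses are not given: they have to be found in the camera images.
- tester: Lens tester, a fixed cream bench instrument 235 mm deep (x), 306 mm wide (y). Origin on the table; x points away from its front, y to its left, z up. Right half: slot stage, a 66 mm high housing at x -30..130, y -150..-10, slot mouth in its front face, an optical tube 55 mm wide, 172 mm high on top at x 70, y -80. Left half (y 8..156): console with a sloping face and the dial.
- slot_home (a point): Point on the slot floor's centre line where the tray's origin lies when the tray is fully home: nose against the slot's stop, plate's rear edge flush with the housing's front. Axes as the tester's: x points into the slot. It is 50 mm inside the mouth, 12 mm above the table.
- slot_mouth (a point): Middle of the slot mouth's lower edge, 12 mm above the table; axes as the tester's. The mouth is 80 mm wide, 34 mm high. The slot floor runs on 75 mm in front of it as an open black ledge between two 7 mm high steel guides, 81 mm apart at the mouth, flaring to 116 mm at the ledge's front.
- tray: Loose aluminium tray, plate 100 mm long (x), 76 wide (y), 5 thick, rims to 11 mm, about 0.18 kg. Origin: centre of the plate's underside; x to its nose (enters first), z up. A tongue behind the plate runs to x = -92 mm with an upright dark fin: x -90..-60, 10 mm thick (y), top 50 mm above the underside. It lies left or right of the tester's front, its fin towards the robot.
- tray_grip (a point): Grip point in the tray's fin: on the fin's middle, at tray x = -75 mm, y = 0, 32 mm above the tray's underside (18 mm below the fin's top). Axes as the tray's; pinch along y.
- tray_seat (a point): Centre of the lens seat on the plate's top, at tray x = +15, y = 0, z = 5 mm.
- lens: Loose mounted lens, a black cell 50 mm in diameter, 8 mm thick, with a glass dome to 12 mm, 0.06 kg, lying glass up on the tray between four 8 mm high pins (about 1 mm play). Origin: centre of its underside.
- dial (a joint): Turn of the dial (rad), growing clockwise as seen looking at its top. Detents every 18 degrees (0.314 rad): 0, 0.314 .. 2.827, end stops just beyond. It starts in one of the first four (0 to 0.942). It resists with up to about 0.1 N m, then snaps into the next detent; let go, it springs into the nearest.
- dial_grip (a point): On the dial's axis, 22 mm above its foot, the height to grip. The dial is a round fluted black knob, 40 mm in diameter, 34 mm high; this point is 24 mm off the console's sloping face. z is the dial's axis, out of the face, 35 degrees from vertical, leaning to the tester's front; x, y turn with the dial.
- dial_mark (a point): Outer end of the white line on the dial's top, 18 mm from the axis. Ten black tick marks on the face round the dial show the detents. The console face is 35 mm high at its front edge (tester x = -70 mm), rising at 35 degrees to about 144 mm at x = 85; the dial stands at tester y = 82 mm.
- eyepiece: Bystander: loose black eyepiece, 44 mm wide, 55 mm high, standing. Origin: centre of its underside.
- jar: Bystander: loose amber jar with a steel lid, 52 mm wide, 60 mm high. Origin: centre of its underside.
- screwdriver: Bystander: loose screwdriver lying along its x axis, about 200 mm long.

How it is judged (in metres and radians):
On the way, in this order (a step that is already met when the one before it is completed fails the run):
1. the tray with its lens is fully home in the slot (x of tray_seat in the frame of slot_home between 0.011 and 0.019 m and y of tray in the frame of slot_home between -0.004 and 0.004 m and z of tray in the frame of slot_home between -0.003 and 0.003 m and angle between the z axis of tray and the z axis of slot_home, either way round below 0.06 rad and distance between lens and tray_seat below 0.006 m), for 0.2 s.
2. the dial stands four clicks clockwise from where it started (distance of dial_mark from where it was at the start of the episode between 0.01934 and 0.0229 m and value of joint dial above 1.09956 rad), for 0.2 s.
At the end, for the whole second after the job is handed in: The tray lies flat on the slot's floor within 4 mm of fully home (depth and sideways), the lens within 6 mm of its seat's centre; the dial rests four clicks (72 degrees, give or take 7) clockwise of where it started; all at rest and released (all of step 1 and all of step 2 and linear speed of tray below 0.01 m/s and velocity of joint dial between -0.1 and 0.1 rad/s); the robot touches nothing.
It fails at once if the eyepiece was pushed more than 20 mm from its place (distance of eyepiece from where it was at the start of the episode above 0.02 m).
It fails at once if the jar was pushed more than 20 mm from its place (distance of jar from where it was at the start of the episode above 0.02 m).
It fails at once if the screwdriver was pushed more than 20 mm from its place (distance of screwdriver from where it was at the start of the episode above 0.02 m).
It fails at once if the lens came off its seat on the tray (more than 15 mm) (distance between lens and tray_seat above 0.015 m).
It also fails if it takes over 58 s, if anything falls off the work surface, if the arm or the gripper's body presses on something with over 40 N, if the wrist force passes 120 N, or if a joint passes its speed limit or range.

## Working session

There is one attempt and no reset: what is moved stays moved. The work goes in short steps, Python scripts to look and compute and a tool call to move; the robot and the scene stay as the last step left them, time stands still between calls to the robot, and variables do not carry over. Pictures are saved under pics/ and viewed, at most 10 in all, crops included, and the job is handed in when it is done.

```bash
ls; mkdir -p pics
```

Create h.py:
```python
import numpy as np, cv2, json
from scipy.spatial.transform import Rotation as Ro
from station import ctrl
def cam(name):
    s=ctrl.sense(); d=ctrl.get_image(name)
    if name=="wrist":
        T=np.eye(4); T[:3,:3]=Ro.from_rotvec(s["tool_rot"]).as_matrix(); T[:3,3]=s["tool_pos"]
        M=np.linalg.inv(T@np.array(d["tool_from_camera"])); d["R"]=M[:3,:3]; d["t"]=M[:3,3]
    d["R"]=np.array(d["R"]); d["t"]=np.array(d["t"]); return d
def ray(d,uv):
    K=np.array([[d["fx"],0,d["cx"]],[0,d["fy"],d["cy"]],[0,0,1.]])
    p=cv2.undistortPoints(np.array([[uv]],float),K,np.array([d["k1"],0,0,0,0.])).ravel()
    o=-d["R"].T@d["t"]; v=d["R"].T@np.array([p[0],p[1],1]); return o,v/np.linalg.norm(v)
def plane(d,uv,z):
    o,v=ray(d,uv); return o+v*(z-o[2])/v[2]
def tri(obs):
    A=np.zeros((3,3));b=np.zeros(3)
    for d,uv in obs:
        o,v=ray(d,uv);P=np.eye(3)-np.outer(v,v);A+=P;b+=P@o
    x=np.linalg.solve(A,b); return x,[float(np.linalg.norm((np.eye(3)-np.outer(ray(d,u)[1],ray(d,u)[1]))@(x-ray(d,u)[0]))) for d,u in obs]
def proj(d,X):
    c=d["R"]@np.array(X,float)+d["t"]; x=c[:2]/c[2]; x=x*(1+d["k1"]*(x@x)); return x*[d["fx"],d["fy"]]+[d["cx"],d["cy"]]
```

Run:
```python
from h import *
import pickle
D={}
for n in("scene","side","wrist"):
    D[n]=cam(n); cv2.imwrite(f"pics/{n}0.png",D[n]["img"]); print(n,-D[n]["R"].T@D[n]["t"],D[n]["fx"],D[n]["k1"])
pickle.dump(D,open("d0.pkl","wb"))
print(ctrl.sense())
```

```text
pics
station.py
scene [1253.21905947 -675.57569809  980.16054589] 453.50199440856926 -0.03636334039151697
side [378.69530501 758.22372583 690.60077209] 361.5123854632958 -0.058312986595987056
wrist [ 297.27314331 -438.63471622  372.19379258] 289.99523966869276 -0.037632280460169205
{'t': 0.15, 'joint_positions': array([-1.19932297e+00,  5.26977372e-02,  1.40148668e+00,  2.52135435e-05,
        1.68857518e+00, -7.02982056e-02]), 'qvel': array([ 0.00162908, -0.00154259, -0.00230593,  0.0003659 , -0.00134526,
        0.00034968]), 'tau': array([ 9.35556272e-04, -3.81951535e+01, -3.60424232e+01, -1.07409417e-04,
        4.63937555e-03,  1.29150077e-06]), 'tool_pos': array([ 224.40792895, -474.38073336,  230.66536282]), 'tool_rot': array([-3.06413338e+00, -6.88054920e-01,  2.36014120e-04]), 'contact_force': array([ 0.01634992, -0.19239877, -0.0150569 ]), 'torque': array([0.00295846, 0.03322208, 0.01782954]), 'finger_force': 0.0, 'gripper_width': 85.09067850270266}
```

View pics/scene0.png

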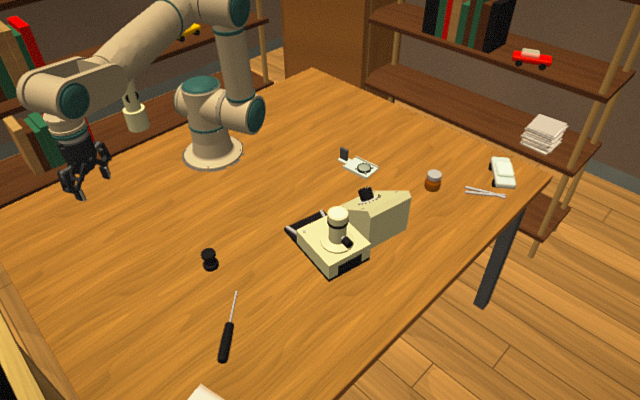

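View pics/side0.png

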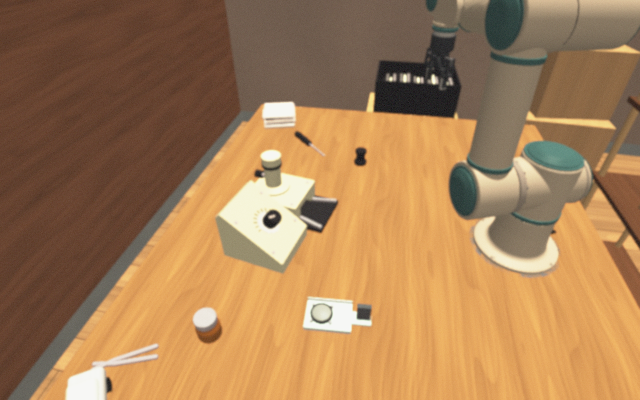

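The scene view shows the tray (fin at about 344,154; lens 364,168), the dial (366,193), the tester tube (338,213) and the slot ledge (305,225). In the side view they are fin (364,312), lens (321,313), dial (271,218), ledge (318,212), jar (207,323) and eyepiece (361,156).

Run:
```python
from h import *
import pickle
D=pickle.load(open("d0.pkl","rb"));s,w=D["scene"],D["side"]
for n,a,b in [("fin",(344,154),(364,312)),("lens",(364,168),(321,313)),("dialtop",(365,190),(272,217)),("tubetop",(338,211),(271,156)),("jarlid",(433,174),(206,315)),("eyep",(209,252),(361,150))]:
    x,e=tri([(s,a),(w,b)]); print(n,x.round(1),np.round(e,1))
for n in("scene","side"):
    im=D[n]["img"]; c=im[140:290,270:430] if n=="scene" else im[140:345,200:390]
    cv2.imwrite(f"pics/{n}0c.png",cv2.resize(c,None,fx=2.8 if n=="side" else 4,fy=2.8 if n=="side" else 4,interpolation=cv2.INTER_CUBIC))
```

```text
fin [377.5 303.1  26.5] [2.4 2.4]
lens [468.2 309.7   8.6] [1.4 1.4]
dialtop [621.7 131.1 108.3] [0.1 0.1]
tubetop [671.6 -40.7 171.7] [1. 1.]
jarlid [689.1 391.6  58.6] [1.4 1.4]
eyep [ 447.1 -313.9   52.8] [1.9 1.9]
```

View pics/side0c.png

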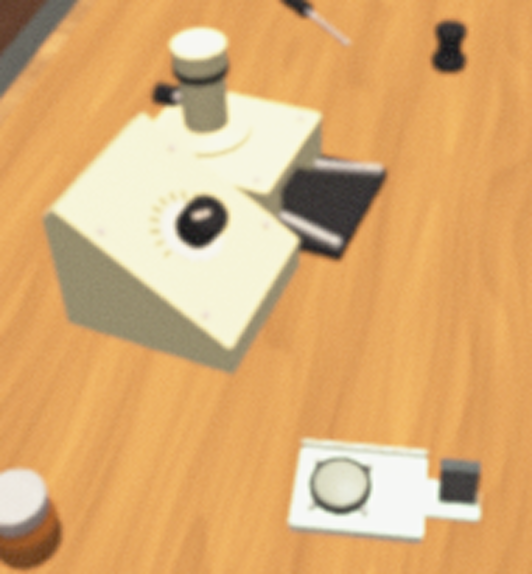

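The side crop shows the tester yawed slightly, with its ledge and steel guides facing the robot. The dial mark is visible, and the tray lies left of the tester with its lens between the pins. Next I'll work out a viewing pose for the wrist camera.

Add to h.py:
```python
def delta(p,yaw=None):
    """tool-axes shift to reach world TCP p, turn about tool z (tool down) to have tool x at yaw (deg)"""
    s=ctrl.sense(); Rm=Ro.from_rotvec(s["tool_rot"]).as_matrix(); d=Rm.T@(np.array(p,float)-s["tool_pos"])
    y0=np.degrees(np.arctan2(Rm[1,0],Rm[0,0])); tr=None if yaw is None else np.radians(y0-yaw)
    print("shift",d.round(1),"yaw0",round(y0,2),"turn",None if tr is None else round((tr+np.pi)%(2*np.pi)-np.pi,4),"dist",np.linalg.norm(d).round(0))
```

Run:
```python
from h import *
import pickle
D=pickle.load(open("d0.pkl","rb"));d=D["wrist"]
print(d["R"].round(2),np.array(d["tool_from_camera"]).round(2))
delta([470,70,330],115)
```

```text
[[ 0.43 -0.9  -0.  ]
 [-0.86 -0.41  0.32]
 [-0.29 -0.13 -0.95]] [[  -0.     -0.95   -0.32   81.17]
 [   1.     -0.     -0.     -1.31]
 [   0.     -0.32    0.95 -141.63]
 [   0.      0.      0.      1.  ]]
shift [ 454.8 -387.2  -98.8] yaw0 25.31 turn -1.5654 dist 605.0
```

Run:
```python
from h import *
delta([510,110,320],0)
```

```text
shift [ 508.  -406.3  -88.8] yaw0 25.31 turn 0.4418 dist 657.0
```

The rows are not in the units I measure in: shifts go in shares of 1000 mm and turns go in shares of pi rad. I convert before sending: 508 mm / 1000 = 0.508, 495 mm / 1000 = 0.495, 0.44 rad / 3.1416 = 0.1401.

>>> jog_arm(ticks={"aperture":[85,85,85,85,85,85,85,85,85,85,85,85,85,85,85,85,85,85,85],"sx":[0.03,0.065,0.097,0.129,0.161,0.193,0.225,0.257,0.289,0.321,0.353,0.385,0.417,0.449,0.475,0.495,0.508,0.508,0.508],"sy":[-0.024,-0.052,-0.077,-0.103,-0.129,-0.154,-0.18,-0.206,-0.231,-0.257,-0.282,-0.308,-0.334,-0.359,-0.38,-0.396,-0.406,-0.406,-0.406],"sz":[-0.02,-0.04,-0.06,-0.08,-0.089,-0.089,-0.089,-0.089,-0.089,-0.089,-0.089,-0.089,-0.089,-0.089,-0.089,-0.089,-0.089,-0.089,-0.089],"turn":[0.0095,0.0191,0.0318,0.0414,0.0509,0.0637,0.0732,0.0828,0.0955,0.105,0.1146,0.1273,0.1401,0.1401,0.1401,0.1401,0.1401,0.1401,0.1401]})

```text
t: 1.73
tool_pos: [510.1, 110.1, 319.6]
tool_rot: [3.141, 0.005, -0.002]
contact_force: [-0.3, 0.4, -0.2]
gripper_width: 85.0
finger_force: 0.0
```

Run:
```python
from h import *
import pickle
d=cam("wrist");pickle.dump(d,open("w1.pkl","wb"));cv2.imwrite("pics/w1.png",cv2.resize(d["img"],(800,500),interpolation=cv2.INTER_CUBIC));print(d["t"])
```

```text
[109.43746286 413.97658867 625.17319126]
```

View pics/w1.png

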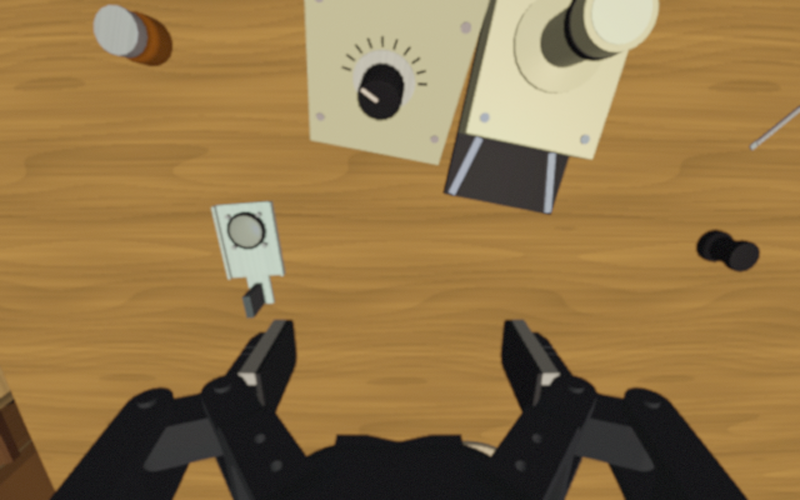

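The wrist view (800-px scale) shows the tray at (212..284, 202..280) and the fin at (255,297). The housing front edge runs (468,134)–(592,159), and the ledge front corners are (445,192) and (550,213). The dial top is about (381,85), with its mark pointing up-left toward (361,90).

Run:
```python
from h import *
import pickle
d=pickle.load(open("w1.pkl","rb"));D=pickle.load(open("d0.pkl","rb"));s,w=D["scene"],D["side"]
f=lambda u,v:(u*.8,v*.8)
# tray by bright low-saturation mask
hsv=cv2.cvtColor(d["img"],cv2.COLOR_BGR2HSV); m=((hsv[...,1]<60)&(hsv[...,2]>130)).astype(np.uint8); m[:, 260:]=0; m[:140]=0; m[250:]=0; m[:,:150]=0
m=cv2.morphologyEx(m,cv2.MORPH_CLOSE,np.ones((5,5)))
c=max(cv2.findContours(m,0,2)[0],key=cv2.contourArea)
pts=np.array([plane(d,p[0],5)[:2] for p in c],np.float32)
print("area",cv2.contourArea(c),cv2.boundingRect(c))
a=cv2.approxPolyDP(pts,6,True)[:,0]; print("tray poly",a.round(1).tolist())
C=[plane(d,f(*q),5) for q in[(214,207),(271,202),(284,275),(231,280)]]; print(np.round(C,1))
hc=[plane(d,f(*q),66)[:2] for q in[(468,134),(592,159)]]; v=hc[0]-hc[1]; print("housing front",np.round(hc,1),"len",np.linalg.norm(v),"yaw",np.degrees(np.arctan2(v[1],v[0]))-90,"mid",(hc[0]+hc[1])/2)
lc=[plane(d,f(*q),12)[:2] for q in[(445,192),(550,213)]]; v=lc[0]-lc[1]; print("ledge",np.round(lc,1),np.linalg.norm(v),"yaw",np.degrees(np.arctan2(v[1],v[0]))-90,"mid",(lc[0]+lc[1])/2)
# heights
for n,q,b in[("housing left corner",(468,134),(200+267/2.8,140+193/2.8)),("housing right",(592,159),(200+321/2.8,140+113/2.8)),("ledge R",(550,213),(200+385/2.8,140+174/2.8)),("ledge L",(445,192),(200+340/2.8,140+258/2.8)),("lens",(246,230),(321,312)),("dialtop",(381,83),(271.7,217))]:
    x,e=tri([(d,f(*q)),(w,b)]);print(n,x.round(1),np.round(e,1))
k=d["img"][110:270,150:250]; k2=d["img"][20:180,240:500]
big=np.zeros((480,780,3),np.uint8); r=cv2.resize(k,None,fx=2.9,fy=2.9,interpolation=2); r2=cv2.resize(k2,None,fx=1.85,fy=1.85,interpolation=2)
big[:r.shape[0],:r.shape[1]]=r; big[:r2.shape[0],295:295+r2.shape[1]]=r2; cv2.imwrite("pics/w1c.png",big)
```

```text
area 2951.0 (169, 161, 59, 82)
tray poly [[497.20001220703125, 350.1000061035156], [398.1000061035156, 345.0], [400.0, 320.3999938964844], [383.20001220703125, 317.3999938964844], [390.8999938964844, 300.79998779296875], [360.3999938964844, 297.3999938964844], [360.3999938964844, 286.79998779296875], [402.1000061035156, 285.6000061035156], [407.70001220703125, 266.20001220703125], [502.0, 273.1000061035156]]
[[496.3 348.3   5. ]
 [502.7 273.4   5. ]
 [402.2 266.4   5. ]
 [394.4 340.7   5. ]]
housing front [[586.7  38.5]
 [562.5 -96.9]] len 137.50261819508833 yaw -10.11777162327327 mid [574.59010573 -29.18464905]
ledge [[517.   52.9]
 [491.  -82.1]] 137.53848309611126 yaw -10.863789195081878 mid [503.99860858 -14.59928815]
housing left corner [587.4  38.1  62.3] [0.9 0.9]
housing right [562.5 -97.5  64.6] [0.1 0.1]
ledge R [489.8 -86.    1.6] [1.1 1.1]
ledge L [514.8  51.3   0.7] [0.3 0.3]
lens [467.2 307.8  10.9] [0. 0.]
dialtop [628.  126.2 103.1] [3.3 3.3]
```

View pics/w1c.png

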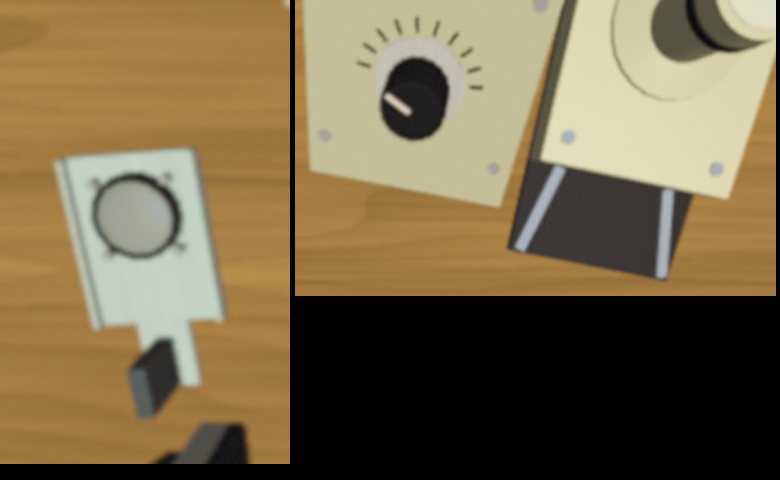

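The crops show the tray lying at about +4° and the tester yawed about −10.5°, its mouth centre near (575,−29). I'll swing over the tray with the camera turned to the robot side, so it clears the tube later.

In the tool's units: -192 mm / 1000 = -0.192, 140 mm / 1000 = 0.14, -2.4 rad / 3.1416 = -0.7639.

>>> jog_arm(ticks={"aperture":[85,85,85,85,85,85,85,85,85,85,85,85,85,85,85,85,85,85,85,85],"sx":[-0.008,-0.016,-0.026,-0.036,-0.046,-0.056,-0.066,-0.076,-0.086,-0.096,-0.104,-0.112,-0.119,-0.125,-0.13,-0.134,-0.136,-0.136,-0.136,-0.136],"sy":[-0.01,-0.022,-0.036,-0.05,-0.064,-0.078,-0.092,-0.106,-0.12,-0.134,-0.146,-0.158,-0.168,-0.176,-0.183,-0.188,-0.192,-0.192,-0.192,-0.192],"sz":[0.005,0.015,0.03,0.045,0.06,0.075,0.09,0.1,0.11,0.12,0.13,0.14,0.145,0.15,0.155,0.16,0.16,0.16,0.16,0.16],"turn":[-0.0382,-0.0764,-0.1146,-0.1528,-0.191,-0.2292,-0.2674,-0.3056,-0.3438,-0.382,-0.4202,-0.4584,-0.4966,-0.5348,-0.573,-0.6112,-0.6494,-0.6875,-0.7257,-0.7639]})

```text
t: 3.45
tool_pos: [374.1, 300.2, 160.6]
tool_rot: [1.129, 2.931, 0.0]
contact_force: [0.4, -1.4, -0.6]
gripper_width: 84.9
finger_force: 0.0
```

>>> jog_arm(ticks={"aperture":[85,85,85,85,85,85,85,85],"sx":[0,0,0,0,0,0,0,0],"sy":[0,0,0,0,0,0,0,0],"sz":[0,0,0,0,0,0,0,0],"turn":[-0.0382,-0.0764,-0.1146,-0.1528,-0.191,-0.2292,-0.2578,-0.2578]})

```text
t: 4.12
tool_pos: [374.2, 300.2, 160.6]
tool_rot: [-0.112, 3.139, 0.0]
contact_force: [-0.3, -0.7, 0.6]
gripper_width: 85.1
finger_force: 0.0
```

Run:
```python
from h import *
import pickle
d=cam("wrist");pickle.dump(d,open("w2.pkl","wb"));cv2.imwrite("pics/w2.png",cv2.resize(d["img"],(800,500),interpolation=cv2.INTER_CUBIC))
d1=pickle.load(open("w1.pkl","rb")); X=plane(d1,(198.6,244.8),50); print("fin top from w1",X, "expected px in w2 (800)",proj(d,X)/.8); print("lens",proj(d,[464,308.3,10])/.8)
print(ctrl.sense()["joint_positions"])
```

```text
fin top from w1 [378.00594516 301.1669939   50.        ] expected px in w2 (800) [397.56073382 252.62615032]
lens [398.77245899 327.73223973]
[ 5.99646376e-01 -4.33686605e-02  1.63801460e+00 -2.36953312e-04
  1.54639474e+00 -1.03787186e+00]
```

View pics/w2.png

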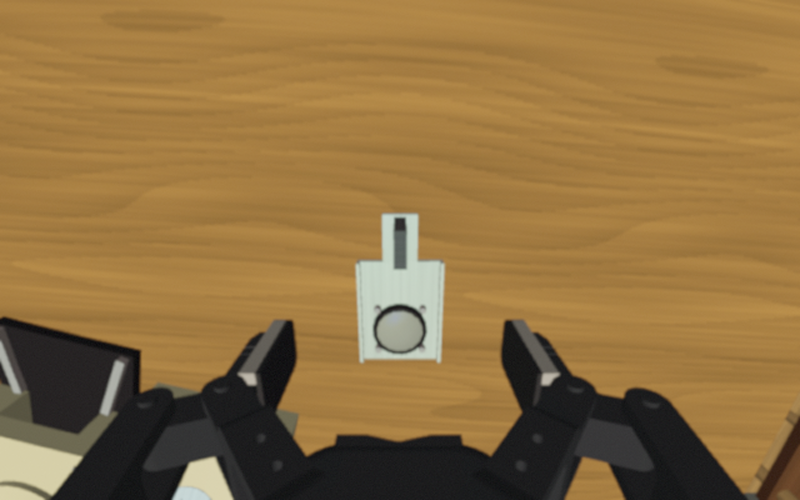

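The wrist view over the tray shows it aligned with the image axes. The fin's top strip is centred at about (400,249), the lens at (400,329), and the plate corners are (357,262), (444,262), (440,361) and (361,361).

Run:
```python
from h import *
import pickle
d1=pickle.load(open("w1.pkl","rb"));d=pickle.load(open("w2.pkl","rb"));w=pickle.load(open("d0.pkl","rb"))["side"]
f=lambda u,v:(u*.8,v*.8)
print("fin top",tri([(d1,(198.6,244.8)),(d,f(400,249))])[0].round(1))
print("lens top",tri([(d1,f(246,230)),(d,f(400,329)),(w,(321,312))]))
C=np.array([plane(d,f(*q),8) for q in[(357,262),(444,262),(440,361),(361,361)]]);print(C.round(1),C.mean(0))
n=(C[2]+C[3])/2-(C[0]+C[1])/2;print("yaw",np.degrees(np.arctan2(n[1],n[0])),"len",np.linalg.norm(n))
print("fin plane50",plane(d,f(400,249),50),"ends",plane(d,f(400,231),50),plane(d,f(400,268),50))
delta([374,301.7,15],184.2)
```

```text
fin top [376.2 302.8  46.5]
lens top (array([466.58516017, 308.49896551,   9.89116014]), [0.38678778340791226, 1.5223160775668012, 1.2986573584987517])
[[403.3 267.7   8. ]
 [397.9 342.8   8. ]
 [498.6 350.3   8. ]
 [503.9 275.    8. ]] [450.93768945 308.94277189   8.        ]
yaw 4.204295553573351 len 100.91364308270121
fin plane50 [375.08091443 302.75054181  50.        ] ends [361.46496036 301.75675749  50.        ] [389.94948953 303.83601944  50.        ]
shift [1.000e-01 1.300e+00 1.456e+02] yaw0 -176.18 turn -0.0066 dist 146.0
```

In the tool's units: 145 mm / 1000 = 0.145, 138 mm / 1000 = 0.138.

>>> jog_arm(ticks={"aperture":[85,85,85,85,85,85,85,85,40,20,5,5,5,5,5,5,5],"sx":[-0.002,-0.002,-0.002,-0.002,-0.002,-0.002,-0.002,-0.002,-0.002,-0.002,-0.002,-0.002,-0.002,-0.002,-0.002,-0.002,-0.002],"sy":[0.0026,0.0026,0.0026,0.0026,0.0026,0.0026,0.0026,0.0026,0.0026,0.0026,0.0026,0.0026,0.0026,0.0026,0.0026,0.0026,0.0026],"sz":[0.02,0.05,0.08,0.105,0.125,0.138,0.145,0.145,0.145,0.145,0.145,0.145,0.145,0.145,0.145,0.145,0.145],"turn":[0,0,0,0,0,0,0,0,0,0,0,0,0,0,0,0,0]})

```text
t: 5.58
tool_pos: [375.9, 304.2, 15.7]
tool_rot: [-0.11, 3.139, 0.0]
contact_force: [-0.2, -1.6, 4.7]
gripper_width: 9.0
finger_force: 59.6
```

>>> jog_arm(ticks={"aperture":[5,5,5,5,5,5,5,5,5,5,5,5,5,5],"sx":[0,0,0,0,0,0,0,0,0,0,0,0,0,0],"sy":[0,0,0,0,0,0,0,0,0,0,0,0,0,0],"sz":[0,0,-0.001,-0.003,-0.006,-0.01,-0.015,-0.02,-0.025,-0.029,-0.032,-0.034,-0.035,-0.035],"turn":[0,0,0,0,0,0,0,0,0,0,0,0,0,0]})

```text
t: 6.75
tool_pos: [375.7, 304.1, 50.4]
tool_rot: [-0.11, 3.139, 0.0]
contact_force: [-0.8, -0.4, -2.2]
gripper_width: 9.3
finger_force: 58.7
```

Run:
```python
from h import *
import pickle
d=cam("wrist");pickle.dump(d,open("w3.pkl","wb"));e=cam("side")
a=cv2.resize(d["img"],(640,400));b=cv2.resize(e["img"][250:370,270:400],None,fx=1.2,fy=1.2,interpolation=2)
big=np.zeros((400,800,3),np.uint8);big[:,:640]=a;big[:b.shape[0],640:640+b.shape[1]]=b;cv2.imwrite("pics/w3.png",big)
```

```text
(no output)
```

View pics/w3.png

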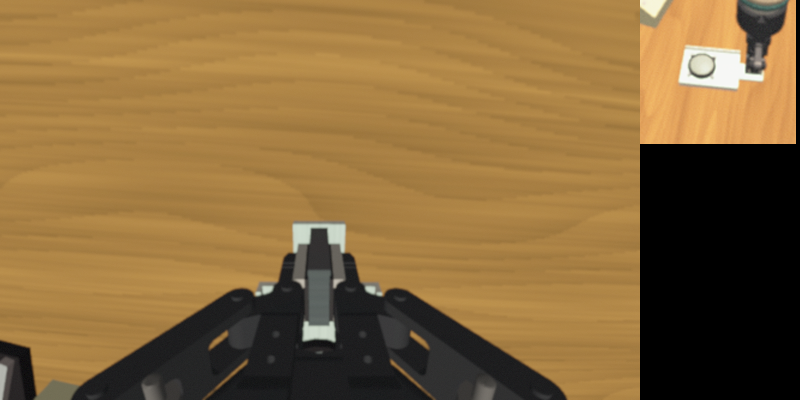

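The wrist and side views show the fin held between the pads at (318,290), with the tray level and the lens still in its place. Next I'll pin down the slot axis from the guides in several views.

Run:
```python
from h import *
import pickle
d1=pickle.load(open("w1.pkl","rb"));d2=pickle.load(open("w2.pkl","rb"));D=pickle.load(open("d0.pkl","rb"));w=D["side"]
g=lambda u,v:(240+(u-295)/1.85,20+v/1.85)
G={k:plane(d1,g(*q),19)[:2] for k,q in dict(Lm=(560,168),Lf=(519,249),Rm=(668,190),Rf=(661,278)).items()}
for k,v in G.items(): print(k,v.round(1))
m=(G["Lm"]+G["Rm"])/2; f=(G["Lf"]+G["Rf"])/2; print("mouth mid",m,"front mid",f,"gap m,f",np.linalg.norm(G["Lm"]-G["Rm"]),np.linalg.norm(G["Lf"]-G["Rf"]),"axis yaw",np.degrees(np.arctan2(*(m-f)[::-1])))
for q in[(508,248),(665,279)]: print("ledge front corner w1 z12",plane(d1,g(*q),12).round(1))
for q in[(528,158),(730,199)]: print("housing corner w1 z66",plane(d1,g(*q),66).round(1))
print("w2 ledge L corner z12",plane(d2,(140*.8,350*.8),12).round(1))
print("side: guides z19",[plane(w,(200+a/2.8,140+b/2.8),19).round(1)[:2].tolist() for a,b in[(283,213),(341,243),(320,161),(382,169)]])
# tick marks: dark low pixels on console in w1
```

```text
Lm [581.2  16.5]
Lf [516.6  46. ]
Rm [565.1 -72.1]
Rf [492.8 -75.7]
mouth mid [573.14050498 -27.77113765] front mid [504.70086189 -14.82906413] gap m,f 90.0202357837263 123.97733542044664 axis yaw -10.70830011033176
ledge front corner w1 z12 [516.2  54.3  12. ]
ledge front corner w1 z12 [490.4 -82.2  12. ]
housing corner w1 z66 [588.8  49.7  66. ]
housing corner w1 z66 [562.1 -99.1  66. ]
w2 ledge L corner z12 [506.2  64.1  12. ]
side: guides z19 [[579.3, 16.3], [513.8, 49.2], [559.6, -73.1], [492.2, -71.5]]
```

Run:
```python
from h import *
delta([367.7,10.5,50.4],169.3)
```

```text
shift [ 2.840e+01 -2.922e+02 -2.000e-01] yaw0 -175.98 turn 0.257 dist 294.0
```

In the tool's units: -292.2 mm / 1000 = -0.2922, -292 mm / 1000 = -0.292, 0.257 rad / 3.1416 = 0.0818.

>>> jog_arm(ticks={"aperture":[5,5,5,5,5,5,5,5,5,5,5,5,5,5,5,5,5,5,5,5],"sx":[0,0.001,0.002,0.003,0.005,0.007,0.009,0.011,0.013,0.015,0.017,0.019,0.021,0.023,0.025,0.027,0.028,0.0284,0.0284,0.0284],"sy":[-0.003,-0.009,-0.019,-0.033,-0.05,-0.069,-0.09,-0.112,-0.134,-0.156,-0.178,-0.2,-0.221,-0.241,-0.258,-0.272,-0.282,-0.289,-0.292,-0.2922],"sz":[0,0,0,0,0,0,0,0,0,0,0,0,0,0,0,0,0,0,0,0],"turn":[0,0.0032,0.0064,0.0127,0.0191,0.0255,0.0318,0.0382,0.0446,0.0509,0.0573,0.0637,0.07,0.0748,0.078,0.0818,0.0818,0.0818,0.0818,0.0818]})

```text
t: 8.52
tool_pos: [367.6, 10.1, 50.3]
tool_rot: [0.295, 3.128, -0.0]
contact_force: [-0.9, -0.2, -2.4]
gripper_width: 9.4
finger_force: 58.7
```

Run:
```python
from h import *
import pickle
delta([367.7,10.5,29.2],169.3)
d=cam("wrist");s=cam("scene");pickle.dump((d,s),open("w4.pkl","wb"))
a=cv2.resize(d["img"],(640,400));b=cv2.resize(s["img"][140:290,240:400],(400,375),interpolation=2)
big=np.zeros((400,800,3),np.uint8);big[:,:400]=a[:,120:520];big[:375,400:]=b;cv2.imwrite("pics/w4.png",big)
```

```text
shift [ 0.   0.4 21.1] yaw0 169.23 turn -0.0013 dist 21.0
```

View pics/w4.png

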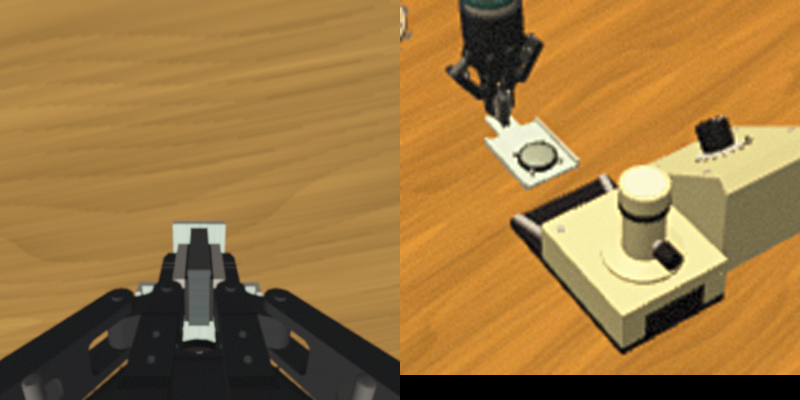

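The tray with its lens stands in front of the ledge, in line with it. I'll lower it and advance, watching the force.

In the tool's units: -73 mm / 1000 = -0.073, -71 mm / 1000 = -0.071.

>>> jog_arm(ticks={"aperture":[5,5,5,5,5,5,5,5,5,5,5,5,5,5,5,5,5,5],"sx":[0,0,0,0,0,-0.002,-0.007,-0.014,-0.022,-0.03,-0.038,-0.046,-0.054,-0.061,-0.067,-0.071,-0.073,-0.073],"sy":[0.0004,0.0004,0.0004,0.0004,0.0004,0.0004,0.0004,0.0004,0.0004,0.0004,0.0004,0.0004,0.0004,0.0004,0.0004,0.0004,0.0004,0.0004],"sz":[0.003,0.009,0.015,0.019,0.0205,0.0205,0.0205,0.0205,0.0205,0.0205,0.0205,0.0205,0.0205,0.0205,0.0205,0.0205,0.0205,0.0205],"turn":[0,0,0,0,0,0,0,0,0,0,0,0,0,0,0,0,0,0]})

```text
t: 10.12
tool_pos: [439.8, -2.6, 29.8]
tool_rot: [-0.293, -3.128, 0.0]
contact_force: [0.1, -0.6, -2.6]
gripper_width: 9.3
finger_force: 58.7
```

Run:
```python
from h import *
import pickle
s=cam("scene");w=cam("side");pickle.dump((s,w),open("w5.pkl","wb"))
a=cv2.resize(s["img"][150:280,260:380],(443,480),interpolation=2);b=cv2.resize(w["img"][140:280,240:344],(356,480),interpolation=2)
cv2.imwrite("pics/w5.png",np.hstack([a,b])); print(ctrl.sense()["torque"])
```

```text
[ 0.01402991  0.12779312 -0.01388799]
```

View pics/w5.png

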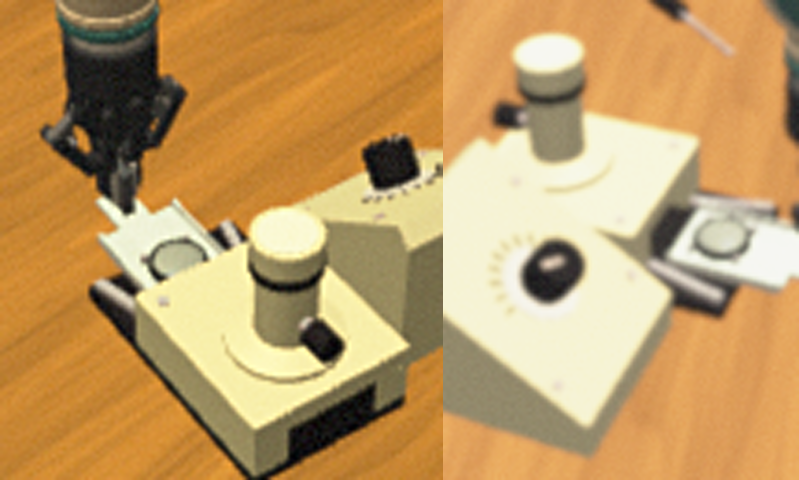

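The tray nose sits between the guides, roughly centred, with no contact force and the lens seated. Continuing slowly.

In the tool's units: -30 mm / 1000 = -0.03, -29 mm / 1000 = -0.029.

>>> jog_arm(ticks={"aperture":[5,5,5,5,5,5,5,5,5,5,5,5,5],"sx":[-0.001,-0.003,-0.006,-0.009,-0.012,-0.015,-0.018,-0.021,-0.024,-0.027,-0.029,-0.03,-0.03],"sy":[0,0,0,0,0,0,0,0,0,0,0,0,0],"sz":[0,0,0,0,0,0,0,0,0,0,0,0,0],"turn":[0,0,0,0,0,0,0,0,0,0,0,0,0]})

```text
t: 11.3
tool_pos: [469.2, -8.2, 29.8]
tool_rot: [0.293, 3.128, -0.0]
contact_force: [0.4, 0.1, -2.3]
gripper_width: 9.0
finger_force: 58.7
```

In the tool's units: -45 mm / 1000 = -0.045, -43 mm / 1000 = -0.043.

>>> jog_arm(ticks={"aperture":[5,5,5,5,5,5,5,5,5,5,5,5,5,5],"sx":[-0.001,-0.004,-0.008,-0.012,-0.016,-0.02,-0.024,-0.028,-0.032,-0.036,-0.04,-0.043,-0.045,-0.045],"sy":[0,0,0,0,0,0,0,0,0,0,0,0,0,0],"sz":[0,0,0,0,0,0,0,0,0,0,0,0,0,0],"turn":[0,0,0,0,0,0,0,0,0,0,0,0,0,0]})

```text
t: 12.47
tool_pos: [513.6, -16.6, 29.8]
tool_rot: [0.293, 3.128, -0.0]
contact_force: [-0.6, 0.7, -1.2]
gripper_width: 9.1
finger_force: 58.7
```

In the tool's units: -27 mm / 1000 = -0.027, -26 mm / 1000 = -0.026.

>>> jog_arm(ticks={"aperture":[5,5,5,5,5,5,5,5,5,5,5,5],"sx":[-0.001,-0.004,-0.008,-0.012,-0.016,-0.02,-0.024,-0.026,-0.027,-0.027,-0.027,-0.027],"sy":[0,0,0,0,0,0,0,0,0,0,0,0],"sz":[0,0,0,0,0,0,0,0,0.0005,0.001,0.0015,0.0015],"turn":[0,0,0,0,0,0,0,0,0,0,0,0]})

```text
t: 13.47
tool_pos: [539.6, -21.4, 28.1]
tool_rot: [-0.293, -3.128, 0.0]
contact_force: [0.8, 0.3, -1.7]
gripper_width: 9.1
finger_force: 58.7
```

Now I'll creep to the stop and watch the force.

In the tool's units: -6 mm / 1000 = -0.006, -5 mm / 1000 = -0.005.

>>> jog_arm(ticks={"aperture":[5,5,5,5,5,5,5],"sx":[-0.001,-0.002,-0.003,-0.004,-0.005,-0.006,-0.006],"sy":[0,0,0,0,0,0,0],"sz":[0.0004,0.0006,0.0006,0.0006,0.0006,0.0006,0.0006],"turn":[0,0,0,0,0,0,0]})

```text
t: 14.05
tool_pos: [546.0, -22.7, 27.8]
tool_rot: [0.293, 3.127, -0.0]
contact_force: [0.5, 0.0, -2.6]
gripper_width: 9.3
finger_force: 58.7
```

>>> jog_arm(ticks={"aperture":[5,5,5,5],"sx":[-0.001,-0.002,-0.003,-0.003],"sy":[0,0,0,0],"sz":[0,0,0,0],"turn":[0,0,0,0]})

```text
t: 14.38
tool_pos: [548.9, -23.2, 27.8]
tool_rot: [0.293, 3.127, -0.0]
contact_force: [0.1, -0.4, -0.3]
gripper_width: 9.3
finger_force: 59.0
```

In the tool's units: -1 mm / 1000 = -0.001.

>>> jog_arm(ticks={"aperture":[5,5],"sx":[-0.001,-0.001],"sy":[0,0],"sz":[0,0],"turn":[0,0]})

```text
t: 14.55
tool_pos: [549.8, -23.4, 27.8]
tool_rot: [0.293, 3.128, -0.0]
contact_force: [-1.2, -0.5, 0.1]
gripper_width: 9.3
finger_force: 59.1
```

>>> jog_arm(ticks={"aperture":[5,5],"sx":[-0.001,-0.001],"sy":[0,0],"sz":[0,0],"turn":[0,0]})

```text
t: 14.72
tool_pos: [550.7, -23.6, 27.7]
tool_rot: [0.293, 3.128, -0.0]
contact_force: [-1.2, 0.8, 0.4]
gripper_width: 9.2
finger_force: 59.2
```

>>> jog_arm(ticks={"aperture":[5,5],"sx":[-0.001,-0.001],"sy":[0,0],"sz":[0,0],"turn":[0,0]})

```text
t: 14.88
tool_pos: [550.8, -23.6, 27.8]
tool_rot: [-0.293, -3.125, 0.0]
contact_force: [-8.7, 0.4, 4.9]
gripper_width: 9.3
finger_force: 59.7
```

The stop is reached at 8.7 N. I'll release and rise.

In the tool's units: -180 mm / 1000 = -0.18, -160 mm / 1000 = -0.16.

>>> jog_arm(ticks={"aperture":[5,9,14,25,40,40,40,40,40,40,40,40,40,40],"sx":[-0.001,-0.0005,-0.0005,-0.0005,0,0,0,0,0,0.005,0.02,0.04,0.06,0.06],"sy":[0,0,0,0,0,0,0,0,0,0,0,0,0,0],"sz":[0,0,0,0,0,0,-0.01,-0.03,-0.06,-0.095,-0.13,-0.16,-0.18,-0.18],"turn":[0,0,0,0,0,0,0,0,0,0,0,0,0,0]})

```text
t: 16.05
tool_pos: [492.7, -12.2, 214.5]
tool_rot: [0.291, 3.118, -0.0]
contact_force: [-0.7, 0.0, 1.3]
gripper_width: 40.1
finger_force: 0.0
```

Run:
```python
from h import *
import pickle
d=cam("wrist");s=cam("side");pickle.dump((d,s),open("w6.pkl","wb"))
a=cv2.resize(d["img"][:,130:510],(456,480));b=cv2.resize(s["img"][170:260,260:325],(344,480),interpolation=2)
cv2.imwrite("pics/w6.png",np.hstack([a,b]))
```

```text
(no output)
```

View pics/w6.png

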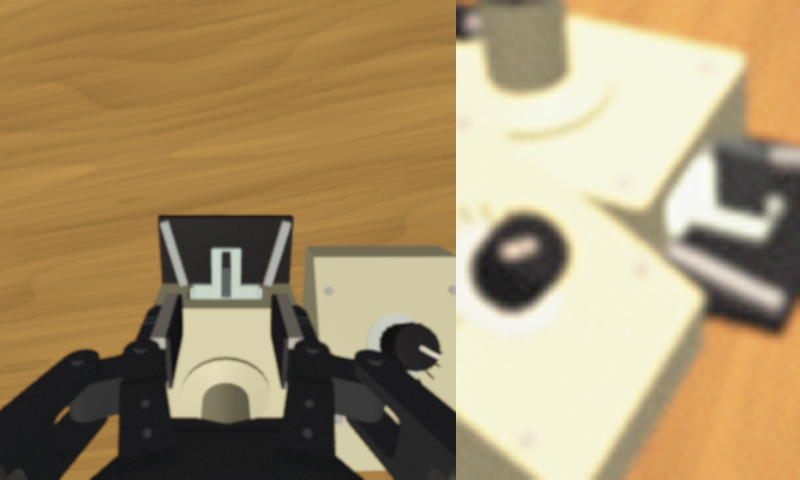

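The tray tongue and fin stand central in the mouth: tongue end at (226,248), plate rear edge y≈287, housing front top edge y≈307. Checking the depth, and triangulating the dial.

Run:
```python
from h import *
import pickle
d,s=pickle.load(open("w6.pkl","rb"));d1=pickle.load(open("w1.pkl","rb"));D=pickle.load(open("d0.pkl","rb"))
y=np.radians(-10.7);ax=np.array([np.cos(y),np.sin(y)]);m=np.array([574,-28.5])
g=lambda u,v:(130+u/1.2,v/1.2)
def loc(q,z): p=plane(d,g(*q),z)[:2]-m; return (p@ax).round(1),(p@[-ax[1],ax[0]]).round(1)
print("tongue end",loc((226,248),17),"rear edge L/R",loc((190,286),17),loc((262,286),17),"guide ends",loc((163,222),19),loc((290,222),19),"ledge front",loc((158,216),12),loc((293,216),12),"housing edge top",loc((168,308),66),loc((284,308),66))
# dial top: dark blob centre in each picture
k=lambda u,v:(240+(u-295)/1.85,20+v/1.85)
obs=dict(w1=(d1,k(407,97)),side=(D["side"],(200+203/2.8,140+214/2.8)),w6=(d,g(414,349)),scene=(D["scene"],(365.5,189)))
for a in obs:
    for b in obs:
        if a<b: print(a,b,tri([obs[a],obs[b]])[0].round(1),np.round(tri([obs[a],obs[b]])[1][0],1))
```

```text
tongue end (np.float64(-41.8), np.float64(1.7)) rear edge L/R (np.float64(1.9), np.float64(-37.1)) (np.float64(1.9), np.float64(40.5)) guide ends (np.float64(-70.3), np.float64(-61.6)) (np.float64(-70.3), np.float64(66.0)) ledge front (np.float64(-74.7), np.float64(-67.7)) (np.float64(-74.7), np.float64(70.1)) housing edge top (np.float64(0.6), np.float64(-53.1)) (np.float64(0.6), np.float64(56.5))
w1 w6 [625.2 131.5 102.6] 0.6
side w1 [622.3 131.1 110. ] 1.9
side w6 [621.3 128.4 107.7] 0.1
scene w1 [623.5 131.2 113.3] 0.4
scene side [620.7 132.6 111.1] 1.0
scene w6 [621.3 130.4 109.9] 2.8
```

Run:
```python
from h import *
import pickle
d,s=pickle.load(open("w6.pkl","rb"));d1=pickle.load(open("w1.pkl","rb"));D=pickle.load(open("d0.pkl","rb"))
y=np.radians(-10.7);ax=np.array([np.cos(y),np.sin(y)]);lt=np.array([-ax[1],ax[0]]);m=np.array([574,-28.5])+1.7*lt
g=lambda u,v:(130+u/1.2,v/1.2); k=lambda u,v:(240+(u-295)/1.85,20+v/1.85)
for nm,o in dict(w1w6=[(d1,k(413,113)),(d,g(413,347))],w1side=[(d1,k(413,113)),(D["side"],(200+206/2.8,140+216/2.8))],all=[(d1,k(413,113)),(d,g(413,347)),(D["side"],(200+206/2.8,140+216/2.8))]).items():
    x,e=tri(o);p=x[:2]-m;print(nm,x.round(1),np.round(e,1),"tester x,y",(p@ax-30).round(1),(p@lt-80).round(1))
# model: face line: predicted top centre / mark-free disc for foot tester x = X
W=lambda tx,ty,z:[*(m+(tx+30)*ax+(ty+80)*lt),z]
a=np.array([-np.sin(np.radians(35)),np.cos(np.radians(35))])
for X in (-15,-10,-5,0,5):
    f=np.array([X,35+(X+70)*np.tan(np.radians(35))]); t=f+36*a; P=W(t[0],82,t[1])
    q=proj(d1,P);r=proj(d,P);print(X,"top",np.round(P,1),"w1crop",((q-[240,20])*1.85+[295,0]).round(0),"w6crop",((r-[130,0])*1.2).round(0),"side crop",((proj(D["side"],P)-[200,140])*2.8).round(0))
# front edge of console check: w1 corner pixels (800) (310,140),(438,165) at z35
for q in[(310,140),(438,165)]:
    p=plane(d1,(q[0]*.8,q[1]*.8),35)[:2]-m;print("console front corner tester",(p@ax-30).round(1),(p@lt-80).round(1))
c=d1["img"][30:90,260:360];e=d["img"][240:330,420:520]
cv2.imwrite("pics/dial.png",np.hstack([cv2.resize(c,(400,400*60//100),interpolation=2),cv2.resize(e,(400,360),interpolation=2)[:240] if 0 else cv2.resize(e[15:75],(400,240),interpolation=2)]))
```

```text
w1w6 [615.6 127.  110.9] [1.2 1.2] tester x,y -18.0 78.8
w1side [616.9 128.7 106.5] [1.7 1.7] tester x,y -17.0 80.8
all [617.5 128.3 107.1] [2.3 1.7 1.4] tester x,y -16.3 80.5
-15 top [598.8 133.4 103. ] w1crop [405. 141.] w6crop [417. 323.] side crop [227. 225.]
-10 top [603.8 132.5 106.5] w1crop [406. 133.] w6crop [418. 330.] side crop [221. 221.]
-5 top [608.7 131.5 110. ] w1crop [407. 124.] w6crop [419. 338.] side crop [216. 216.]
0 top [613.6 130.6 113.5] w1crop [409. 115.] w6crop [420. 345.] side crop [210. 212.]
5 top [618.5 129.7 117. ] w1crop [410. 106.] w6crop [421. 353.] side crop [205. 207.]
console front corner tester -69.2 154.6
console front corner tester -69.1 6.4
```

View pics/dial.png

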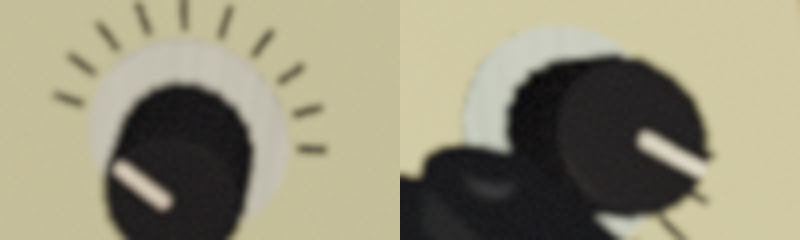

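The crops show the dial's top disc: its mark runs from (118,165) to (167,205) in the first crop, and the disc centre is at (632,137) in the second. That was my last picture, so from here I measure the mark numerically.

Add to h.py:
```python
_y=np.radians(-10.7);AX=np.array([np.cos(_y),np.sin(_y),0]);LT=np.array([-AX[1],AX[0],0])
A=-np.sin(np.radians(35))*AX+np.cos(np.radians(35))*np.array([0,0,1.]);UP=np.cross(LT,A)*-1
UP=UP if UP[2]>0 else -UP
TOP=np.array([615.5,129,112.])
def mark(d,rmax=17):
    """angle (deg, clockwise from uphill) and extent of the white line on the dial's top plane"""
    hsv=cv2.cvtColor(d["img"],cv2.COLOR_BGR2HSV); c=proj(d,TOP).astype(int); P=[]
    for v in range(c[1]-30,c[1]+31):
        for u in range(c[0]-30,c[0]+31):
            if not(0<=v<400 and 0<=u<640): continue
            o,r=ray(d,(u,v)); X=o+r*((TOP-o)@A)/(r@A)-TOP; q=np.array([X@-LT,X@UP]) # right(seen from top), uphill
            if np.hypot(*q)<rmax: P.append([*q,hsv[v,u,2],hsv[v,u,1]])
    P=np.array(P); w=P[P[:,2]>130]
    if len(w)<3: return "none",len(P)
    ev,E=np.linalg.eigh(np.cov(w[:,:2].T)); l=E[:,1]; mu=w[:,:2].mean(0); l=l*np.sign(l@mu)
    return "axis deg",round(np.degrees(np.arctan2(l[0],l[1])),1),"centroid deg",round(np.degrees(np.arctan2(*mu)),1),"mu",mu.round(1),"n",len(w),"of",len(P),"elong",np.sqrt(ev).round(1)
```

Run:
```python
from h import *
import pickle
d,s=pickle.load(open("w6.pkl","rb"));d1=pickle.load(open("w1.pkl","rb"))
print(mark(d1));print(mark(d)); print("UP",UP,"A",A)
for u,v,dd in[(118,165,1),(167,205,1),(640,137,2),(704,170,2)]:
    px=(260+u/4,30+v/4) if dd==1 else (420+(u-400)/4,255+v/4); D_=d1 if dd==1 else d
    o,r=ray(D_,px);X=o+r*((TOP-o)@A)/(r@A)-TOP;print((X@-LT).round(1),(X@UP).round(1))
delta([620,128,140],169.3+22.5)
```

```text
('axis deg', np.float64(-60.2), 'centroid deg', np.float64(-68.1), 'mu', array([-8.5,  3.4]), 'n', 60, 'of', 656, 'elong', array([1.5, 4.5]))
('axis deg', np.float64(-59.1), 'centroid deg', np.float64(-65.1), 'mu', array([-8.5,  4. ]), 'n', 69, 'of', 903, 'elong', array([1.3, 4.3]))
UP [ 0.80490928 -0.15208919  0.57357644] A [-0.56360355  0.106494    0.81915204]
-15.8 7.8
-1.2 -1.1
-2.3 0.5
-17.6 8.8
shift [-98.5 161.7  69.8] yaw0 169.31 turn -0.3926 dist 202.0
```

The rows are not in the units I measure in: shifts go in shares of 1000 mm and turns go in shares of pi rad. I convert before sending: 161.7 mm / 1000 = 0.1617, 121 mm / 1000 = 0.121, -0.39 rad / 3.1416 = -0.1241.

>>> jog_arm(ticks={"aperture":[64,64,64,64,64,64,64,64,64,64,64,64,64,64,64,64],"sx":[-0.005,-0.015,-0.03,-0.048,-0.066,-0.08,-0.09,-0.096,-0.0985,-0.0985,-0.0985,-0.0985,-0.0985,-0.0985,-0.0985,-0.0985],"sy":[0.008,0.025,0.05,0.079,0.108,0.132,0.148,0.158,0.1617,0.1617,0.1617,0.1617,0.1617,0.1617,0.1617,0.1617],"sz":[0,0,0,0,0,0,0,0.01,0.03,0.06,0.085,0.1,0.11,0.117,0.121,0.121],"turn":[-0.0127,-0.0318,-0.0509,-0.07,-0.0891,-0.1082,-0.1241,-0.1241,-0.1241,-0.1241,-0.1241,-0.1241,-0.1241,-0.1241,-0.1241,-0.1241]})

```text
t: 17.48
tool_pos: [619.5, 128.1, 86.0]
tool_rot: [0.319, -3.125, 0.0]
contact_force: [-0.2, -0.3, 0.8]
gripper_width: 64.4
finger_force: 0.0
```

>>> jog_arm(ticks={"aperture":[40,30,30,30,30,30],"sx":[0,0,0,0,0,0],"sy":[0,0,0,0,0,0],"sz":[0,0,0,0,0,0],"turn":[0,0,0,0,0,0]})

```text
t: 17.98
tool_pos: [620.6, 126.2, 89.1]
tool_rot: [-0.316, 3.122, -0.005]
contact_force: [-1.2, -6.2, 3.8]
gripper_width: 41.4
finger_force: 58.6
```

```bash
python3 -c "
from h import *
delta([620,128,93],169.3+22.5);print(ctrl.sense()['torque'])"
```

```text
shift [ 0.3  1.9 -4. ] yaw0 -168.45 turn -0.0043 dist 4.0
[-1.56524942  0.03763654 -0.21507432]
```

In the tool's units: -5 mm / 1000 = -0.005, -3 mm / 1000 = -0.003, 0.78 rad / 3.1416 = 0.2483.

>>> jog_arm(ticks={"aperture":[30,30,30,30,30,30,30,30,30,30,30,30],"sx":[0,0,0,0,0,0,0,0,0,0,0,0],"sy":[-0.001,-0.001,-0.001,-0.001,-0.001,-0.001,-0.001,-0.001,-0.001,-0.001,-0.001,-0.001],"sz":[-0.003,-0.005,-0.005,-0.005,-0.005,-0.005,-0.005,-0.005,-0.005,-0.005,-0.005,-0.005],"turn":[0.0064,0.0318,0.0573,0.0828,0.1082,0.1337,0.1592,0.1846,0.2101,0.2355,0.2483,0.2483]})

```text
t: 18.98
tool_pos: [618.7, 131.2, 93.4]
tool_rot: [-0.888, -3.011, -0.011]
contact_force: [-12.8, 7.3, 4.1]
gripper_width: 38.1
finger_force: 88.2
```

Run:
```python
from h import *
d=cam("wrist"); print(mark(d)); print(mark(cam("side")),mark(cam("scene")))
```

```text
('axis deg', np.float64(-27.0), 'centroid deg', np.float64(-28.4), 'mu', array([-4.4,  8.1]), 'n', 258, 'of', 3385, 'elong', array([1.1, 4.6]))
('axis deg', np.float64(-42.0), 'centroid deg', np.float64(-20.0), 'mu', array([-2.9,  8. ]), 'n', 19, 'of', 115, 'elong', array([2.7, 4.5])) ('axis deg', np.float64(-16.0), 'centroid deg', np.float64(-99.3), 'mu', array([-9.8, -1.6]), 'n', 5, 'of', 22, 'elong', array([ 2.1, 10.7]))
```

The dial moved about 36°, from −63° to −27°, which is two clicks. Releasing, turning back and regripping.

In the tool's units: -6 mm / 1000 = -0.006, -0.78 rad / 3.1416 = -0.2483.

>>> jog_arm(ticks={"aperture":[64,64,64,64,64,64,64,64,64,64,64,64],"sx":[0,0,0,0,0,0,0,0,0,0,0,0],"sy":[0,0,0,0,0,0,0,0,0,0,0,0],"sz":[0,0,0,-0.006,-0.006,-0.006,-0.006,-0.006,-0.006,-0.006,-0.006,-0.006],"turn":[0,0,0,0,-0.0318,-0.07,-0.1082,-0.1464,-0.1846,-0.2228,-0.2483,-0.2483]})

```text
t: 20.13
tool_pos: [620.0, 126.9, 98.4]
tool_rot: [-0.322, 3.124, -0.0]
contact_force: [-0.2, -0.5, 0.0]
gripper_width: 64.2
finger_force: 0.0
```

Run:
```python
from h import *
print(mark(cam("wrist"))); delta([619.5,128.5,92],169.3+22.5)
```

```text
('axis deg', np.float64(-27.5), 'centroid deg', np.float64(-32.6), 'mu', array([-4.5,  7. ]), 'n', 208, 'of', 3304, 'elong', array([1.1, 4. ]))
shift [0.2 1.7 6.3] yaw0 -168.48 turn -0.0048 dist 7.0
```

In the tool's units: 5 mm / 1000 = 0.005, 1.5 mm / 1000 = 0.0015.

>>> jog_arm(ticks={"aperture":[64,40,30,30,30,30,30],"sx":[0,0,0,0,0,0,0],"sy":[0.0015,0.0015,0.0015,0.0015,0.0015,0.0015,0.0015],"sz":[0.005,0.005,0.005,0.005,0.005,0.005,0.005],"turn":[0,0,0,0,0,0,0]})

```text
t: 20.77
tool_pos: [619.6, 126.4, 93.2]
tool_rot: [0.314, -3.126, 0.006]
contact_force: [-2.0, -6.8, 3.3]
gripper_width: 40.1
finger_force: 58.8
```

>>> jog_arm(ticks={"aperture":[30,30,30,30,30,30,30,30,30,30,30,30],"sx":[0,0,0,0,0,0,0,0,0,0,0,0],"sy":[0,0,0,0,0,0,0,0,0,0,0,0],"sz":[-0.001,-0.001,-0.001,-0.001,-0.001,-0.001,-0.001,-0.001,-0.001,-0.001,-0.001,-0.001],"turn":[0.0064,0.0318,0.0573,0.0828,0.1082,0.1337,0.1592,0.1846,0.2101,0.2355,0.2483,0.2483]})

```text
t: 21.77
tool_pos: [619.9, 130.5, 94.5]
tool_rot: [0.892, 3.011, 0.008]
contact_force: [-3.4, 2.8, 1.1]
gripper_width: 38.4
finger_force: 88.4
```

Run:
```python
from h import *
print(mark(cam("wrist")))
```

```text
('axis deg', np.float64(5.0), 'centroid deg', np.float64(5.4), 'mu', array([0.7, 7.7]), 'n', 218, 'of', 3365, 'elong', array([1.1, 3.9]))
```

The mark is near +9°, which is four clicks. I'll release, rise clear and verify both the dial and the tray.

In the tool's units: 125 mm / 1000 = 0.125, 120 mm / 1000 = 0.12, -0.39 rad / 3.1416 = -0.1241.

>>> jog_arm(ticks={"aperture":[64,64,64,64,64,64,64,64,64,64,64,64,64,64],"sx":[0,0,0,0,0,0,0,0.02,0.05,0.08,0.105,0.12,0.125,0.125],"sy":[0,0,0,0,0,0,0,0,0,0,0,0,0,0],"sz":[0,0,0,-0.01,-0.035,-0.07,-0.1,-0.11,-0.115,-0.115,-0.115,-0.115,-0.115,-0.115],"turn":[0,0,0,0,0,0,-0.0318,-0.0637,-0.0955,-0.1241,-0.1241,-0.1241,-0.1241,-0.1241]})

```text
t: 22.98
tool_pos: [514.2, 197.0, 209.5]
tool_rot: [0.291, 3.127, -0.0]
contact_force: [0.9, -0.5, -0.3]
gripper_width: 63.8
finger_force: 0.0
```

Run:
```python
from h import *
import pickle
d=cam("wrist"); print(mark(d)); pickle.dump(d,open("w9.pkl","wb"))
d6,s6=pickle.load(open("w6.pkl","rb")); s=cam("side")
# tray region unchanged since it was set home?
a=cv2.absdiff(cv2.GaussianBlur(s["img"],(5,5),0),cv2.GaussianBlur(s6["img"],(5,5),0))[175:235,290:345].max(2); print("side diff at slot: max",a.max(),"mean",a.mean().round(2))
g0=pickle.load(open("d0.pkl","rb"))
for nm,(u,v) in dict(jar=(207,323),eyepiece=(361,156),driver=(310,142)).items():
    b=cv2.absdiff(s["img"],g0["side"]["img"])[v-18:v+18,u-18:u+18].max(2); print(nm,b.mean().round(1))
```

```text
('axis deg', np.float64(5.3), 'centroid deg', np.float64(5.2), 'mu', array([0.8, 9.1]), 'n', 83, 'of', 954, 'elong', array([1.4, 4.7]))
side diff at slot: max 205 mean 42.71
jar 2.8
eyepiece 3.2
driver 138.4
```

The mark is at +5°, about +68° from the start (nearest click 72°). I'll go back to the earlier view pose over the slot to compare the tray directly.

```bash
python3 -c "
from h import *
delta([492.7,-12.2,214.5],169.3)"
```

```text
shift [ -16.7 -208.9   -5.5] yaw0 169.27 turn -0.0006 dist 210.0
```

In the tool's units: -208.9 mm / 1000 = -0.2089, -203 mm / 1000 = -0.203.

>>> jog_arm(ticks={"aperture":[40,40,40,40,40,40,40,40,40,40],"sx":[-0.001,-0.003,-0.006,-0.009,-0.012,-0.015,-0.016,-0.0167,-0.0167,-0.0167],"sy":[-0.01,-0.035,-0.07,-0.11,-0.15,-0.185,-0.203,-0.2089,-0.2089,-0.2089],"sz":[-0.0055,-0.0055,-0.0055,-0.0055,-0.0055,-0.0055,-0.0055,-0.0055,-0.0055,-0.0055],"turn":[0,0,0,0,0,0,0,0,0,0]})

```text
t: 23.92
tool_pos: [492.4, -11.9, 214.4]
tool_rot: [0.295, 3.128, 0.0]
contact_force: [-0.3, -0.1, -0.1]
gripper_width: 40.0
finger_force: 0.0
```

Run:
```python
from h import *
import pickle
d=cam("wrist"); s=cam("side"); print(mark(d))
d6,s6=pickle.load(open("w6.pkl","rb")); g0=pickle.load(open("d0.pkl","rb"))
def sh(a,b,x0,y0,x1,y1):
    f=lambda i:np.float32(cv2.cvtColor(i,6)[y0:y1,x0:x1]); p,r=cv2.phaseCorrelate(f(a),f(b)); return np.round(p,2),round(r,2),cv2.absdiff(a,b)[y0:y1,x0:x1].max(2).mean().round(1)
print("wrist tray",sh(d6["img"],d["img"],285,200,352,250),"ledge",sh(d6["img"],d["img"],255,175,380,205))
print("side tray",sh(s6["img"],s["img"],295,190,325,220))
for nm,(u,v) in dict(jar=(207,323),eyepiece=(361,156),driver=(310,142)).items(): print(nm,sh(g0["side"]["img"],s["img"],u-18,v-18,u+18,v+18))
```

```text
('axis deg', np.float64(5.9), 'centroid deg', np.float64(0.2), 'mu', array([0. , 8.9]), 'n', 76, 'of', 910, 'elong', array([1.3, 4.8]))
wrist tray (array([0.02, 1.58]), 0.73, np.float64(10.0)) ledge (array([0.41, 0.73]), 0.82, np.float64(12.2))
side tray (array([-0.  , -0.04]), 1.05, np.float64(2.6))
jar (array([-0.06,  0.04]), 1.02, np.float64(2.9))
eyepiece (array([-0.23,  0.01]), 0.96, np.float64(3.4))
driver (array([-0.03, -0.22]), 0.71, np.float64(19.4))
```

The tray, jar and eyepiece haven't moved. As a scale check on the dial angle, I'll measure the tick marks the same way before handing in.

Run:
```python
from h import *
import pickle
d1=pickle.load(open("w1.pkl","rb")); F=TOP-36*A
for u,v in[(68,98),(82,63),(108,37),(141,18),(184,14),(225,20),(263,42),(291,73),(308,110),(312,149)]:
    o,r=ray(d1,(260+u/4,30+v/4));X=o+r*((F-o)@A)/(r@A)-F;print(round(np.degrees(np.arctan2(X@-LT,X@UP)),1),round(np.hypot(X@-LT,X@UP),1),end=" | ")
```

```text
-82.9 37.0 | -64.6 36.7 | -46.9 35.9 | -28.9 36.1 | -9.2 35.5 | 9.1 36.2 | 28.1 36.3 | 46.4 36.5 | 64.8 36.8 | 83.3 37.2 |
```

Ticks lie at −81°…+81°. The start at about −62° is tick 1 and the present +5.5° is tick 5, so the dial has moved four clicks.

```bash
python3 -c "
from station import ctrl
print(ctrl.hand_in())"
```

```text
the job is handed in; nothing more can be done
None
```

I handed the job in at about 24 s on the robot's clock: the tray was home in the slot, the dial was four clicks clockwise and released, and the jar and eyepiece were unmoved, but no verdict was returned, the lens (hidden in the slot) and the screwdriver's place were not confirmed at the end, and I viewed 11 pictures, one over the limit of 10.

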